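# Centre-mark the round blank with the spring punch

## Robot

A 6-joint arm with a two-finger parallel gripper is mounted at the origin on a cart in front of the work surface, level with it; the furniture and walls round the work are solid. World frame = base frame: x ahead of the robot, y to its left, z up, the work surface at z = 0. Lengths are in m, angles in rad, forces in N, time in s.
With the tool pointing down it reaches from about 0.25 to 0.775 m from the base axis. Payload 4 kg.
Tool frame: the origin (TCP) lies at the very end of the fingers, on their centre line; the grasp point (between the pads) lies 19 mm behind it; z points along the fingers, y is the line along which they close (so a half turn about z gives the same grasp; the last joint's range is limited). The gripper opens to 85 mm and grips with 20 to 120 N. Pads are 22 mm wide; open, the fingers measure 114 mm over their backs; the gripper's body (76 mm by 85 mm) begins 54 mm behind the grasp point. The pads swing forward as they close: fully open they stand 13 mm farther back than shut.
Start: joints at [-1.32, 0.087, 1.371, -0, 1.684, -0.103], TCP at [0.191, -0.516, 0.231] pointing down, gripper open.
Joint ranges: [-3.1, 3.1], [-0.76, 2.03], [0.27, 2.55], [-1.08, 4.22], [0.17, 2.65], [-2.57, 2.57]. Speed limits (rad/s): [2.79, 2.79, 3.14, 3.14, 3.14, 3.14].

## Interface

Orientations are given as a unit quaternion [x, y, z, w].
In Python, from bench import * gives the robot as it stands. The module is installed in compiled form; this text tells all that it offers. Calls block until the motion is done:
- goto(position, orientation): joint-space move of the TCP to a pose.
- movel(position, orientation=None, speed=0.15, threshold=None): straight line of the TCP; orientation=None keeps the orientation; speed is the mean speed in m/s. With threshold (N) it stops when the force on the tool has changed by that much, and returns True; else False.
- move_j(angles): joint-space move.
- gripper_to(opening): finger opening in m; the grip force is fixed at half the most; returns when the fingers have stopped.
- hold(seconds).
- ik(position, orientation): joint angles nearest the present ones, or None.
- sense(): the state.
- read_camera(name): name is "scene" or "top" or "wrist"; returns (picture, depth): 420x560x3 uint8, blue, green, red; 420x560 float32, m along the optical axis (not along the pixel's ray), 0 where there is no reading.
- get_calibration(name): a dict with "mtx" (3x3 intrinsics, pixels), "xyz" and "attitude" of the camera in the world. Camera axes: x right, y up, looking along -z (the intrinsics and any distortion apply to the point x, -y, -z); pixel columns grow to the right and rows downward; lengths in m; the calibration is good to about 2 mm. A picture is of the moment at which its call begins: read the wrist's pose just before it. get_calibration takes no time and is no camera call; for the wrist camera it gives the pose at the moment of the call.
A pose or a line that the arm cannot do raises Unreachable and nothing moves.
- sign_off(): hands the job in; it is judged then, once.
The state is a dict: "time": time; "qpos": joint angles; "joint_vel": joint speeds; "joint_efforts": joint torques, N m; "eef_pos": TCP position; "tcp_rot": TCP orientation; "contact_force": force on the tool from outside, world axes, zero at the start; "moment": the same for the moment, N m; "width": finger opening in m; "grasp_force": force on a finger pad.
Only numpy, scipy, OpenCV 4.12 (cv2) and the standard library are available. Lean on these libraries where they do the work, as an engineer would, in place of code of your own. Each camera call takes 0.05 s, during which the arm holds its last target. There are 200 camera calls.

## Task

Set the standing spring punch down gently, without dropping it, on the middle of the round metal blank (not the square one), and press its cap straight down until the spring trips with a snap. Let go and leave the tripped punch standing upright there; it must not be tripped anywhere else.

Things in the scene. Friction and masses are not known exactly. Their poses are not given: they have to be found in the camera images.
- punch: self-standing automatic centre punch, bare steel, 120 mm tall, 0.59 kg; origin at the centre of its underside, z up its axis. Four short legs and a foot 66 mm across, up to 22 mm; barrel 26 mm across, up to 60 mm; thin rod; then the moving cap: a flange 40 mm across at 76 to 81 mm, above it a knurled round grip 28 mm across at 81 to 120 mm, by which it may be carried.
- punch_cap (a joint): the cap's travel down its spring relative to the striker: 0 = up, 0.010 m = stop. The spring takes 2 N to start and 1.5 N per mm; after 5 to 6 mm, at about 10 N, the striker trips. The cap's hard stop, tripped, is 17 mm below its first height; let go, the tripped punch's cap rests 7 mm lower than before and reads 0 here.
- punch_striker (a joint): the striker inside the punch, sliding along its axis: 0 = cocked (as found), 0.007 m = tripped; it stays tripped by itself
- round_blank: round plain steel disc lying flat and loose on the desk, 100 mm across, 10 mm thick, 0.6 kg, a thin cross scribed at its middle. Origin: centre of its underside, z up. A square steel plate, 88 mm wide and equally thick, with the same cross lies nearby and is not to be used.
Things that resemble listed ones, but are neither listed nor needed, are in the scene too. Leave any blue look-alike of the punch alone.

How it is judged:
By the outcome, as a careful person would: the job done as asked, in the order asked, and still so for the second after the job is handed in, with the robot touching nothing.
It also fails if it takes over 38 s, if anything falls off the work surface, if the arm or the gripper's body presses on something with over 40 N, if the wrist force passes 120 N, or if a joint passes its speed limit or range.

## Working session

There is one attempt and no reset: what is moved stays moved. The work goes in short steps, each a Python script; the robot and the scene stay as the last script left them, time stands still between calls to the robot, and variables do not carry over. Pictures are saved under pics/ and viewed, at most 10 in all, crops included, and the job is handed in when it is done.

```bash
mkdir -p pics; python3 - <<'E'
from bench import *
import cv2,numpy as np
for n in("scene","top"):
    p,d=read_camera(n); cv2.imwrite(f"pics/{n}0.png",p); np.save(f"pics/{n}0.npy",d); print(n,get_calibration(n))
s=sense();print(s["time"],s["contact_force"],s["tcp_rot"],s["width"])
E
```

```text
scene {'mtx': array([[454.41165472,   0.        , 275.01703674],
       [  0.        , 454.41165472, 210.62328171],
       [  0.        ,   0.        ,   1.        ]]), 'xyz': array([ 0.09493823, -0.72166505,  0.58936043]), 'attitude': array([ 0.40313635, -0.12556226, -0.25642993,  0.86945896])}
top {'mtx': array([[476.75520704,   0.        , 281.83638001],
       [  0.        , 476.75520704, 214.95766125],
       [  0.        ,   0.        ,   1.        ]]), 'xyz': array([ 0.36800194, -0.19443702,  1.00369648]), 'attitude': array([ 0.0459974 , -0.04139536, -0.69692732,  0.71446691])}
0.1 [-0.22378667 -0.19751575 -0.23722577] [ 9.84393055e-01  1.75980709e-01 -6.59386356e-05 -1.04832513e-03] 0.08496659946834785
```

View pics/scene0.png

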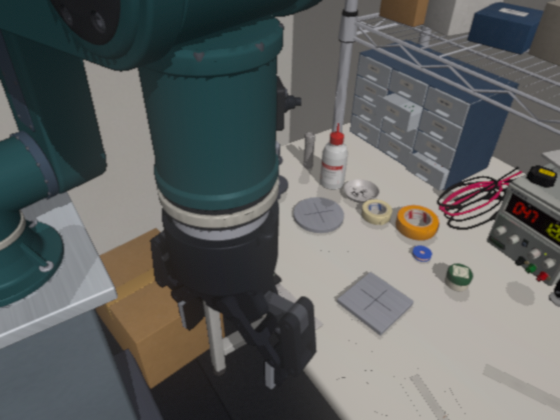

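View pics/top0.png

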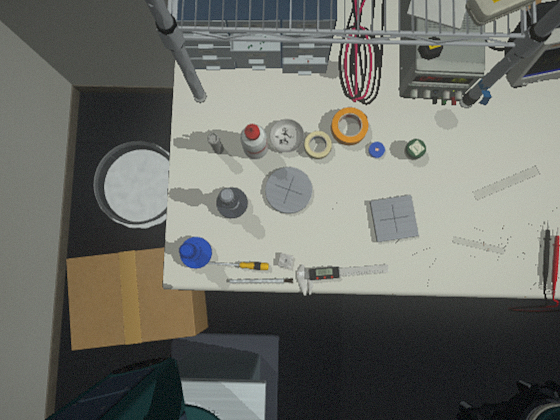

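Top view: steel punch at (231,202); possible confusions are the blue look-alike (195,252), thin grey cylinder (215,142) and bottle (255,140). Round blank is at (288,190); possible confusions are the square plate (393,217) and the dish (285,135). I choose (231,202) and (288,190), and check them in one crop.

```bash
cat > h.py <<'E'
from bench import *
import cv2,numpy as np
from scipy.spatial.transform import Rotation as R
def ray(cal,px,z):
    M=cal["mtx"];px=np.atleast_2d(np.asarray(px,float))
    d=np.c_[(px[:,0]-M[0,2])/M[0,0],-(px[:,1]-M[1,2])/M[1,1],-np.ones(len(px))]
    d=R.from_quat(cal["attitude"]).apply(d);o=np.asarray(cal["xyz"])
    return o+d*((z-o[2])/d[:,2])[:,None]
def cloud(cal,dep):
    M=cal["mtx"];v,u=np.indices(dep.shape)
    P=np.stack([(u-M[0,2])/M[0,0]*dep,-(v-M[1,2])/M[1,1]*dep,-dep],-1)
    return R.from_quat(cal["attitude"]).apply(P.reshape(-1,3)).reshape(P.shape)+cal["xyz"]
E
python3 - <<'E'
from h import *
c=get_calibration("top");d=np.load("pics/top0.npy");p=cv2.imread("pics/top0.png")
P=cloud(c,d)
def comp(sel,seed,name):
    n,l,s,ce=cv2.connectedComponentsWithStats(sel.astype(np.uint8))
    k=l[seed[1],seed[0]]; m=l==k
    (cc,r)=cv2.minEnclosingCircle(np.argwhere(m)[:,::-1].astype(np.float32))
    print(name,k,s[k],ce[k],cc,r,np.median(P[m],0)); return cc
print("table z",np.median(P[240:300,400:500,2]), P[250,330], "disc",P[190,280],P[200,295],"punch",P[202,231],P[192,231])
Z=P[...,2]
for a,b in((.005,.018),):
    cc=comp((Z>a)&(Z<b)&(d>0),(282,196),"disc");print(ray(c,cc,.010))
    cc=comp((Z>a)&(Z<b)&(d>0),(385,210),"sq");print(ray(c,cc,.010))
for seed in((231,196),(231,200)):
    cc=comp((Z>.1)&(Z<.13),seed,"cap");print(ray(c,cc,.12))
    cc=comp((Z>.06)&(Z<.13),seed,"cap+fl");print(ray(c,cc,.078))
blue=comp((Z>.03)&(Z<.14),(195,252),"blue");print(ray(c,blue,.1))
cyl=comp((Z>.03)&(Z<.14),(215,138),"cyl");print(ray(c,cyl,.08))
bot=comp((Z>.03),(253,132),"bottle");print(ray(c,bot,.12))
for q in((172,80),(172,285),(200,95)):print(q,P[q[1],q[0]],ray(c,q,0))
cv2.imwrite("pics/crop1.png",cv2.resize(p[115:280,160:340],None,fx=3.5,fy=3.5,interpolation=cv2.INTER_CUBIC))
E
```

```text
table z -0.0003881715549137743 [ 0.42108372 -0.28953544 -0.0018766 ] disc [ 0.54379931 -0.18123116  0.01391539] [ 0.52388645 -0.21334369  0.00998849] punch [ 0.50328332 -0.08873456  0.09739918] [ 0.51901136 -0.09057096  0.11939521]
disc 196 [ 265  167   47   46 1698] [288.04475854 189.36336867] (288.0, 189.28334045410156) 23.507827758789062 [ 0.54622803 -0.19816542  0.00981944]
[[ 0.54644185 -0.1980503   0.01      ]]
sq 218 [ 370  194   48   48 1748] [393.43077803 217.60812357] (393.5, 217.5) 29.300270080566406 [ 0.49153282 -0.42030124  0.00970555]
[[ 0.49181094 -0.42057168  0.01      ]]
cap 23 [219 187  15  16 187] [226.03743316 194.79679144] (226.5, 194.5) 7.905794143676758 [ 0.51313885 -0.0813478   0.11829812]
[[ 0.51394337 -0.0823669   0.12      ]]
cap+fl 25 [218 187  20  21 324] [227.61111111 197.16358025] (227.625, 196.9375) 10.339080810546875 [ 0.51093281 -0.08333546  0.11377933]
[[ 0.51607924 -0.07944584  0.078     ]]
cap 23 [219 187  15  16 187] [226.03743316 194.79679144] (226.5, 194.5) 7.905794143676758 [ 0.51313885 -0.0813478   0.11829812]
[[ 0.51394337 -0.0823669   0.12 
[... 284 characters left out ...]
1.102872848510742 [ 0.40800661 -0.01500242  0.11169767]
[[ 0.40649637 -0.01312955  0.1       ]]
cyl 67 [207 132  15  18 181] [213.86740331 140.55248619] (214.5, 140.5) 9.300638198852539 [ 0.63013222 -0.04656428  0.07813459]
[[ 0.62890236 -0.04907206  0.08      ]]
bottle 185 [240 123  27  33 694] [253.31123919 139.35446686] (254.5, 139.0) 16.37843894958496 [ 0.62805733 -0.12806202  0.09215233]
[[ 0.62235183 -0.13152389  0.12      ]]
(172, 80) [ 1.04153536  0.22025557 -0.61337594] [[0.78605565 0.06295745 0.        ]]
(172, 285) [0.3398918  0.03892419 0.00036957] [[0.33988145 0.03901014 0.        ]]
(200, 95) [ 0.74074146 -0.00657859  0.03237161] [[ 7.5316385e-01 -3.1777800e-04  0.0000000e+00]]
```

View pics/crop1.png

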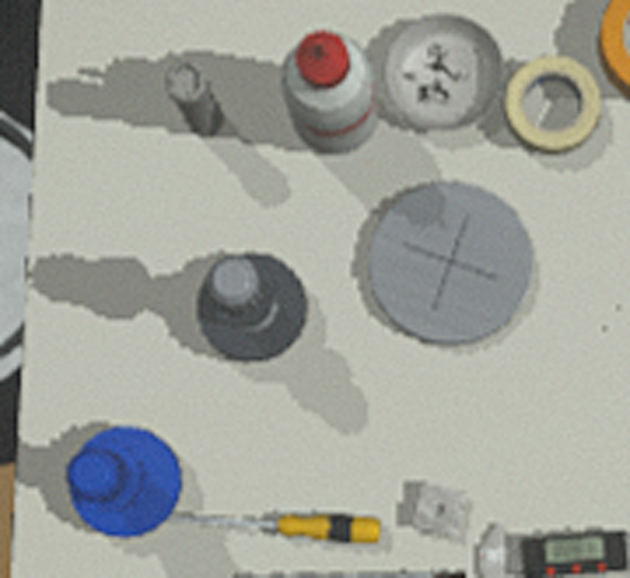

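The crop confirms it: steel punch with light cap at crop (250,305), round blank with a cross at (450,262), blue look-alike apart at (120,480). I move above the punch and look.

```bash
python3 - <<'E'
from h import *
goto([.514,-.082,.26],[1,0,0,0]);hold(.2)
c=get_calibration("wrist");p,d=read_camera("wrist");cv2.imwrite("pics/w1.png",p);np.save("pics/w1.npy",d)
s=sense();print(s["time"],s["eef_pos"],s["qpos"],s["contact_force"]);print(c)
P=cloud(c,d);Z=P[...,2];np.save("pics/w1P.npy",P)
for a,b,h in((.112,.13,.12),(.072,.13,.12),(.005,.025,.01)):
    n,l,st,ce=cv2.connectedComponentsWithStats(((Z>a)&(Z<b)&(d>0)).astype(np.uint8))
    for k in range(1,n):
        if st[k][4]>300:
            q=P[l==k];print(a,st[k],ce[k],q.min(0),q.max(0),np.median(q,0))
E
```

```text
2.3083 [ 0.51390821 -0.08261379  0.25991018] [-2.68301879e-01  1.76068819e-02  1.38736760e+00 -7.44559959e-05
  1.73676870e+00  1.30358012e+00] [0.05509639 0.04023921 0.01057924]
{'mtx': array([[309.56838581,   0.        , 278.18300711],
       [  0.        , 309.56838581, 211.30209425],
       [  0.        ,   0.        ,   1.        ]]), 'xyz': array([ 0.58560371, -0.08380581,  0.40362977]), 'attitude': array([ 0.09982352, -0.10096727,  0.70038116, -0.6995049 ])}
0.112 [ 311   33   36   40 1041] [328.46589817  52.71181556] [ 0.62547339 -0.13969425  0.11233816] [ 0.65408081 -0.11129277  0.12985195] [ 0.63819989 -0.12389908  0.12319669]
0.112 [261 181  30  30 664] [275.72590361 195.9503012 ] [ 0.50193682 -0.09471869  0.11213509] [ 0.53049906 -0.06666988  0.12371447] [ 0.51778126 -0.08123097  0.12040508]
0.112 [196 281  28  26 541] [209.07763401 293.52865065] [ 0.39670746 -0.02456674  0.11200872] [0.42448125 0.00354845 0.12288855] [ 0.4139188  -0.01145189  0.12029017]
0.072 [ 295   31   56   61 2593] [321.96259159  61.14847667] [ 0.61361114 -0.15215249  0.07212846] [ 0.66548948 -0.099
[... 1600 characters left out ...]
19708  0.01062935]
0.005 [ 200  233  135   45 1713] [252.52539405 256.7408056 ] [ 0.37883754 -0.16071586  0.00519301] [0.4432734  0.02211132 0.02499052] [ 0.40786987 -0.02979362  0.02251711]
0.005 [347 249  24  23 388] [358.86340206 260.17010309] [ 0.38296058 -0.21054249  0.0050255 ] [ 0.41430191 -0.18012125  0.01240529] [ 0.39929581 -0.19495645  0.01019828]
0.005 [396 267  44  19 544] [421.99816176 275.1875    ] [ 0.3628549  -0.31256795  0.00504223] [ 0.38958174 -0.24879828  0.01710165] [ 0.37950483 -0.28485754  0.01433606]
0.005 [277 283  92   9 479] [322.6743215  287.13778706] [ 0.35007233 -0.21136518  0.00500639] [ 0.36288996 -0.08119653  0.01137435] [ 0.3566395  -0.14717978  0.00859789]
```

View pics/w1.png

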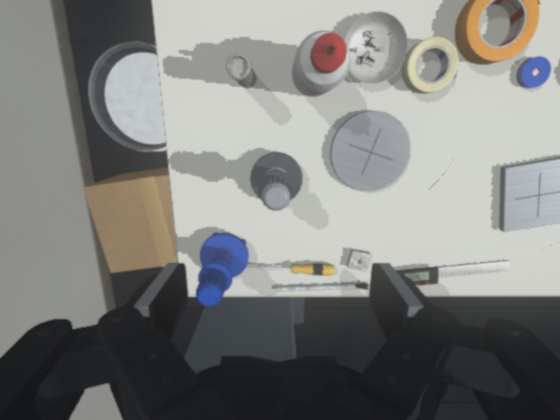

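The wrist view agrees: cap at (276,190), blank at (370,150). That puts the punch at about (0.516,-0.081) and the blank at (0.5475,-0.198). Grasping now.

```bash
python3 - <<'E'
from h import *
def st(t):
    s=sense();print(t,round(s["time"],2),s["eef_pos"].round(4),s["contact_force"].round(2),s["moment"].round(2),round(s["width"],4),s["grasp_force"])
movel([.516,-.081,.15],speed=.15)
print(movel([.516,-.081,.085],speed=.06,threshold=5));st("down")
gripper_to(.02);st("grip")
movel([.516,-.081,.115],speed=.03);hold(.2);st("lift")
c=get_calibration("wrist");p,d=read_camera("wrist");cv2.imwrite("pics/w2.png",p)
t,d=read_camera("scene");cv2.imwrite("pics/w2.png",np.hstack([cv2.resize(p,(400,300)),cv2.resize(t,(400,300))]))
E
```

```text
False
down 4.42 [ 0.5164 -0.0811  0.0856] [ 0.52  0.38 -0.57] [-0.01  0.02 -0.02] 0.0856 0.0
grip 4.99 [ 0.5161 -0.0807  0.0854] [-0.49  0.96  1.46] [ 0.22  0.12 -0.04] 0.0263 58.78474027267657
lift 6.34 [ 0.5159 -0.081   0.1147] [-0.17 -0.29 -5.57] [-0.04 -0.06 -0.05] 0.0264 59.24542743712664
```

View pics/w2.png

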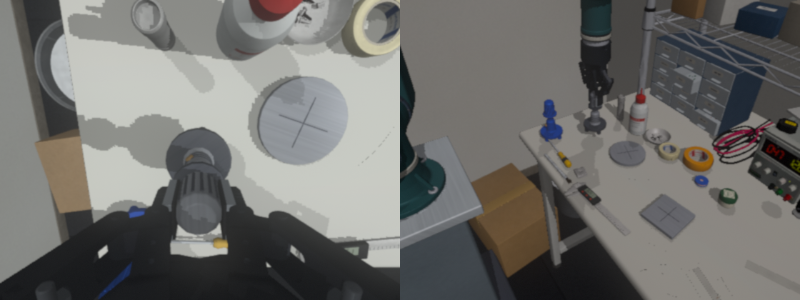

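Punch lifted (weight 5.6 N on the wrist), foot at (198,155) in the left half, blank at (303,120). Carrying it over and lowering.

```bash
python3 - <<'E'
from h import *
def st(t):
    s=sense();print(t,round(s["time"],2),s["eef_pos"].round(4),s["contact_force"].round(2),s["moment"].round(2),round(s["width"],4),s["grasp_force"])
x,y=.5475,-.198
movel([.516,-.081,.13],speed=.06)
movel([x,y,.13],speed=.08)
movel([x,y,.104],speed=.05);hold(.3);st("above")
print(movel([x,y,.091],speed=.012,threshold=3));st("touch")
hold(.2);st("rest")
p,d=read_camera("wrist");t,d=read_camera("scene")
cv2.imwrite("pics/w3.png",np.hstack([cv2.resize(p[60:300,180:500],(400,300)),cv2.resize(t[140:290,230:430],(400,300),interpolation=2)]))
E
```

```text
above 9.47 [ 0.5477 -0.1981  0.1045] [ 0.15 -1.08 -5.73] [-0.07  0.02 -0.03] 0.0262 59.30104187806137
True
touch 10.21 [ 0.5473 -0.1979  0.0948] [-0.01 -0.52  2.64] [-0.12 -0.16 -0.02] 0.0265 60.22812982206233
rest 10.41 [ 0.5471 -0.1979  0.0939] [ 3.14 -0.73  4.07] [-0.34 -0.45  0.02] 0.026 60.35705496207811
```

View pics/w3.png

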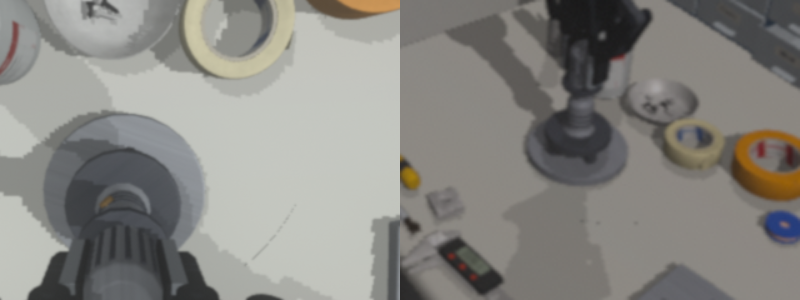

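Punch stands on the blank, foot at (123,205) and disc at (125,190) in the left half; the foot is nearer the camera. Releasing, rising and checking the centring.

```bash
python3 - <<'E'
from h import *
gripper_to(.085)
movel([.5475,-.198,.18],speed=.12)
hold(.15)
c=get_calibration("wrist");p,d=read_camera("wrist");P=cloud(c,d);ct=get_calibration("top");pt,dt=read_camera("top");Pt=cloud(ct,dt)
cv2.imwrite("pics/w4.png",np.hstack([cv2.resize(p,(400,300)),cv2.resize(pt[100:280,180:420],(400,300),interpolation=2)]))
for n,Q in(("w",P),("t",Pt)):
    near=np.hypot(Q[...,0]-.547,Q[...,1]+.198)<.065
    for nm,a,b in(("disc",.006,.015),("foot",.025,.036),("flange",.08,.095),("top",.118,.138)):
        m=near&(Q[...,2]>a)&(Q[...,2]<b);q=Q[m]
        if len(q)>20:
            cc,r=cv2.minEnclosingCircle(q[:,:2].astype(np.float32));lo,hi=np.percentile(q,[.5,99.5],0)
            print(n,nm,len(q),np.round(cc,4),round(r,4),lo.round(4),hi.round(4),np.median(q[:,2]).round(4))
s=sense();print(s["time"],s["contact_force"])
E
```

```text
w disc 3217 [ 0.5477 -0.1992] 0.05 [ 0.5066 -0.2474  0.0089] [ 0.5962 -0.1507  0.0129] 0.0112
w foot 1885 [ 0.5475 -0.1984] 0.0329 [ 0.5297 -0.23    0.0273] [ 0.5796 -0.1667  0.0357] 0.0331
w flange 654 [ 0.5477 -0.1985] 0.0199 [ 0.5383 -0.2173  0.0885] [ 0.5669 -0.1791  0.0942] 0.0921
w top 1385 [ 0.5474 -0.1985] 0.0148 [ 0.5349 -0.2122  0.1187] [ 0.5615 -0.1845  0.1325] 0.1303
t disc 365 [ 0.5472 -0.1981] 0.0498 [ 0.5036 -0.2468  0.0062] [ 0.5816 -0.1493  0.0138] 0.0097
t foot 195 [ 0.5428 -0.1824] 0.0277 [ 0.5159 -0.1942  0.0266] [ 0.5698 -0.1647  0.0354] 0.0312
t flange 64 [ 0.5425 -0.1897] 0.0173 [ 0.5274 -0.1997  0.0848] [ 0.5576 -0.1779  0.0938] 0.0906
t top 105 [ 0.5459 -0.1971] 0.0136 [ 0.5327 -0.2102  0.1193] [ 0.5493 -0.184   0.1326] 0.1283
12.2417 [-0.35065758 -0.92241987  1.42799907]
```

View pics/w4.png

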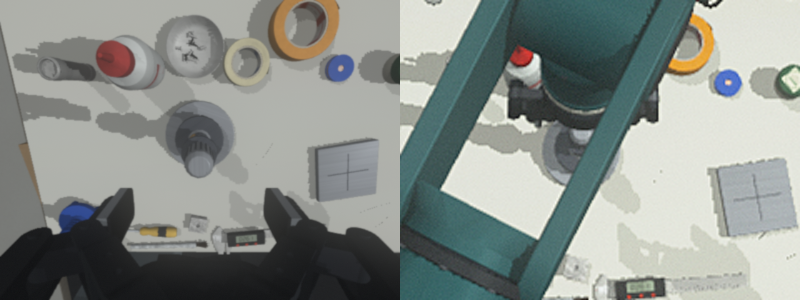

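Punch upright and centred within about 1 mm (wrist view: cap (200,160) over disc (200,135); cap top at 0.130, not compressed). Next I close the fingers and press.

```bash
python3 - <<'E'
from h import *
def st(t):
    s=sense();print(t,round(s["time"],2),s["eef_pos"].round(4),s["contact_force"].round(2),round(s["width"],4));return s
x,y=.5475,-.1985
gripper_to(0);movel([x,y,.14],speed=.08);hold(.3);f0=st("above")["contact_force"][2]
print(movel([x,y,.126],speed=.015,threshold=2));s=st("touch")
z=s["eef_pos"][2];pk=0
for k in range(1,9):
    movel([x,y,z-.0015*k],speed=.015);f=st(k)["contact_force"][2]-f0
    if f<pk-4: print("tripped");break
    pk=max(pk,f)
    if f>30: break
E
```

```text
above 13.96 [ 0.5478 -0.1986  0.1406] [0.53 0.24 0.14] -0.0002
True
touch 14.67 [ 0.5474 -0.1985  0.1288] [ 0.89 -0.49  4.09] 0.0004
1 14.92 [ 0.5476 -0.1985  0.1279] [0.44 0.8  5.33] -0.0
2 15.17 [ 0.5477 -0.1986  0.1267] [-2.32  0.71  6.38] 0.0001
3 15.42 [ 0.5478 -0.1986  0.1257] [-1.52  2.08  8.66] 0.0001
4 15.67 [ 0.5476 -0.1985  0.1227] [0.66 0.34 1.36] 0.0001
tripped
```

```bash
python3 - <<'E'
from h import *
movel([.5475,-.1985,.2],speed=.08);hold(.3)
c=get_calibration("wrist");p,d=read_camera("wrist");Q=cloud(c,d)
cv2.imwrite("pics/w5.png",p)
near=np.hypot(Q[...,0]-.547,Q[...,1]+.198)<.065
for nm,a,b in(("disc",.006,.015),("foot",.025,.036),("top",.116,.138)):
    q=Q[near&(Q[...,2]>a)&(Q[...,2]<b)];cc,r=cv2.minEnclosingCircle(q[:,:2].astype(np.float32));print(nm,len(q),np.round(cc,4),r,np.median(q[:,2]))
s=sense();print(s["time"],s["contact_force"],s["eef_pos"])
E
```

```text
disc 2931 [ 0.5478 -0.1992] 0.04994584247469902 0.011149765721282734
foot 1626 [ 0.5475 -0.1984] 0.03291831165552139 0.033162729707582356
top 1015 [ 0.5475 -0.1982] 0.014741870574653149 0.12338572615379045
17.1333 [-0.28813625 -0.22221016 -1.15506593] [ 0.54739941 -0.19847187  0.19971899]
```

View pics/w5.png

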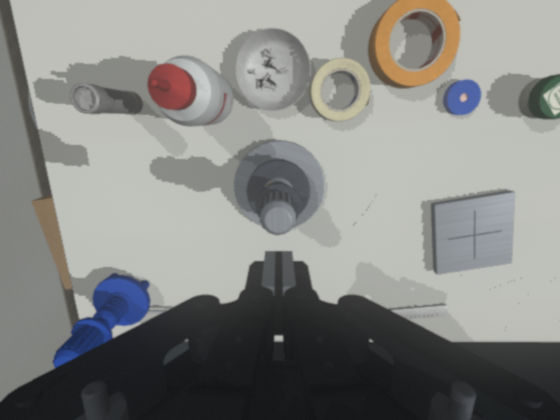

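Cap top now rests 7 mm lower (0.1234), so the punch is tripped. It stands upright and centred on the round blank at (279,195), with the robot clear of it.

```bash
python3 -c "
from bench import *
print(sign_off())"
```

```text
the job is handed in; nothing more can be done
None
```

The punch stands upright and tripped within about 1 mm of the middle of the round blank, its cap resting 7 mm lower than before; the job was handed in at about 17 s with the arm clear.

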